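# Lock the tube shaker's cover bolt past its spring catch

### The arm

A 7-joint arm with a two-finger parallel gripper is mounted at the origin on the work surface. World frame = base frame: x ahead of the robot, y to its left, z up, the work surface at z = 0. Lengths are in m, angles in rad, forces in N, time in s.
With the tool pointing down it reaches from about 0.425 to 0.925 m from the base axis. Payload 6.8 kg.
Tool frame: the origin (TCP) lies midway between the tips of the shut fingers; the grasp point (between the pads) lies 19 mm behind it (robot.pinch_z is the distance from the TCP to the grasp point, in m); z points along the fingers, y is the line along which they close (so a half turn about z gives the same grasp; the last joint's range is limited). The gripper opens to 88 mm and grips with 3 to 60 N. Pads are 20 mm wide; open, the fingers measure 115 mm over their backs; the gripper's body (75 mm by 178 mm) begins 61 mm behind the grasp point.
Start: joints at [1.167, 0.477, 0.022, 1.555, -0.011, 1.109, -0.083], TCP at [0.197, -0.646, 0.223] pointing down, gripper open.
Joint ranges: [-2.96, 2.96], [-0.34, 2.1], [-1.41, 1.46], [0.24, 2.44], [-1.37, 4.51], [0.17, 1.92], [-2.96, 2.96]. Speed limits (rad/s): [2.39, 2.39, 3.14, 3.14, 3.14, 3.14, 3.14].

### API

Orientations are given as a unit quaternion [w, x, y, z].
In Python, from plant import robot, eyes, ticket gives the robot as it stands.
- The arm moves only by the tool apply_moves, never from a script. Its argument "deltas" is a list of rows, each an object with "delta_pos": the shift along the tool's x, y, z in m, a list of three; "turn": the turn, a rotation vector about the tool's x, y, z in rad, a list of three; "hand": the opening in per cent of the stroke, from 0 (shut) to 100 (fully open). In form: [{"delta_pos": [tx, ty, tz], "turn": [rx, ry, rz], "hand": hand}, ...]. A call has 1 to 10 rows; each row is the pose to reach, as a shift and turn from the pose commanded when the call began, along the tool's axes at that moment; what a row does not reach only later rows make up. A row lasts 1/8 s, in which the tool goes at most 62.5 mm and 10.7 degrees, less where a joint would pass 70% of its speed; a pose out of reach is approached as far as the arm can. A call with a gripper value outside its range is refused whole. The fingers move at their own pace and stop on an object; "grip_force" is the grip in N (left out, the last holds). Time passes only in rows, so rows that repeat a pose let the fingers close. It gives the time, the measured TCP pose, the force, the opening and the grip force at its end, in the units of the state.
- robot.state(): the state, without advancing time (a new reading comes with each control period).
- eyes.snapshot(name): name is "scene" or "side" or "wrist"; returns (picture, depth): 420x560x3 uint8, red, green, blue; 420x560 float32, m along the optical axis (not along the pixel's ray), 0 where there is no reading.
- eyes.camera_params(name): a dict with "camera_matrix" (3x3 intrinsics, pixels), "extrinsics" (4x4, takes a point from camera to world coordinates). Camera axes: x right, y down, z forward; pixel columns grow to the right and rows downward; lengths in m; the calibration is good to about 2 mm. A picture is of the moment at which its call begins: read the wrist's pose just before it. camera_params takes no time and is no camera call; for the wrist camera it gives the pose at the moment of the call.
- ticket.close_job(): hands the job in; it is judged then, once.
The state is a dict: "clock": time; "joint_pos": joint angles; "joint_velocities": joint speeds; "joint_torque": joint torques, N m; "ee_pos": TCP position; "ee_rot": TCP orientation; "ft_force": force on the tool from outside, world axes, zero at the start; "moment": the same for the moment, N m; "finger_gap": opening from 0.0 (shut) to 1.0 (fully open); "grip_force": force on a finger pad.
Only numpy, scipy, OpenCV 4.12 (cv2) and the standard library are available. Lean on these libraries where they do the work, as an engineer would, in place of code of your own. Each camera call takes 0.05 s, during which the arm holds its last target. There are 200 camera calls.

### The job

Lock the clear hold-down cover of the tube shaker: press the spring catch (the long bar) down with one fingertip and keep it down while the other fingertip pushes the bolt's upright tab away from the machine's front panel until the bolt is fully home under the keeper on the cover. Only then let the catch spring back up so that it locks the bolt, and move clear. Leave the rack, tip box, bottle and marker where they are.

Things in the scene. Friction and masses are not known exactly. Their poses are not given: they have to be found in the camera images.
- shaker: White tube shaker, fixed; origin on the bench under the catch's tooth. Frame S: x from the front panel (display, x=-100 mm) to the rear (255), y -110 to 110, z up from the bench. Front: flat deck at z=70 mm with the lock; behind it a clear flat cover, top z=70, over a blue tube rack. Nothing of it is above z=115.
- keeper (a point): Steel bridge on the cover that the bolt enters, at S x=64, y=28 mm, top at z=86; this point is its top centre. Two equal bridges guide the bolt at x=-62 and x=36; all span y 13 to 43 mm.
- catch_top (a point): Centre of the top of the spring catch, a plain aluminium bar: S x -75 to 35 mm, y -41 to -15, top at z=98 when up. It moves straight down only and springs back by itself; it does not follow the bolt, so a fingertip pressing it slides along its smooth top during the stroke.
- catch (a joint): How far the catch is pressed, m: 0 up, 0.010 hard stop. 2.4 N starts it, 5.4 N holds it at the stop. Above 0.004 its side tooth frees the bolt; hold it at 0.006 to 0.009 until the bolt is home. Let go part-way, it drops into a middle notch or rides half down (0.004) under the bolt's lugs.
- bolt_tab (a point): Point on the robot-side face of the bolt's upright steel tab, centre line, z=104 mm, at S x=-25 mm + joint bolt; push it along S +x. Tab 8 mm thick (x), y 15 to 41 mm, z 81 to 115. Catch and tab centre lines are 56 mm apart in y, 30 mm free between. The bolt's bar is below z=81, so a fingertip level with the pressed catch (z=89 to 92) clears it and bears on the tab.
- bolt (a joint): How far the bolt has slid along S +x, m. Starts at 0 to 0.008 (free play), fully home at its hard stop 0.040; from 0.0375 on the catch can spring up behind it. About 2 N of friction; stays where it is left.
- rack: Bystander: small blue rack with capped tubes, 100 x 60 mm, 51 mm tall, loose, beside the shaker. Origin under its centre.
- tip_box: Bystander: grey box with a clear lid, 90 x 70 mm, 63 mm tall, loose. Origin under its centre.
- reagent: Bystander: white bottle with a blue cap, 56 mm diameter, 100 mm tall, loose. Origin under its centre.
- marker: Bystander: black marker pen lying on the bench, 128 mm long, 14 mm thick, loose. Origin under it near its middle.

How it is judged:
By the outcome, as a careful person would: the job done as asked, in the order asked, and still so for the second after the job is handed in, with the robot touching nothing.
It also fails if it takes over 38 s, if anything falls off the work surface, if the arm or the gripper's body presses on something with over 40 N, if the wrist force passes 120 N, or if a joint passes its speed limit or range.

## Working session

There is one attempt and no reset: what is moved stays moved. The work goes in short steps, Python scripts to look and compute and a tool call to move; the robot and the scene stay as the last step left them, time stands still between calls to the robot, and variables do not carry over. Pictures are saved under pics/ and viewed, at most 10 in all, crops included, and the job is handed in when it is done.

Besides the shell and the picture viewer there is one more tool, called after "Emit:" as a command line: name --argument value ..., lists and objects as JSON in quotes. apply_moves: Moves the arm, as the interface text tells. Its arguments: {"type":"object","properties":{"deltas":{"type":"array"},"grip_force":{"type":"number"}},"required":["deltas"]}

```bash
mkdir -p pics; ls
cat > h.py <<'E'
import numpy as np, cv2
from plant import robot, eyes, ticket
def snap(n,f):
    p,d=eyes.snapshot(n); c=eyes.camera_params(n)
    cv2.imwrite(f'pics/{f}.png',p[:,:,::-1]); np.savez(f'{f}.npz',p=p,d=d,K=c['camera_matrix'],T=c['extrinsics'])
def pt(f,u,v,z=None):
    a=np.load(f+'.npz');K,T=a['K'],np.array(a['T'])
    r=np.linalg.inv(K)@[u,v,1]
    if z is None:
        w=a['d'][int(v)-1:int(v)+2,int(u)-1:int(u)+2]; r=r*np.median(w)
        return T[:3,:3]@r+T[:3,3]
    R=T[:3,:3]@r; return T[:3,3]+R*(z-T[2,3])/R[2]
E
python3 - <<'E'
from h import *
snap('scene','s1');snap('side','d1')
print(robot.state())
a=cv2.imread('pics/s1.png');b=cv2.imread('pics/d1.png')
for n in('s1','d1'):print(np.load(n+'.npz')['T'].round(3))
E
```

```text
pics
{'clock': 0.1, 'joint_pos': array([ 1.16689219,  0.47770811,  0.02232863,  1.55633072, -0.0114893 ,
        1.10928412, -0.08307657]), 'joint_velocities': array([ 0.00050548, -0.0017429 ,  0.00152129, -0.00226022,  0.00153504,
        0.00053452,  0.00051329]), 'joint_torque': array([ 4.54437715e-03, -5.84084308e+01,  1.53991163e+00, -2.73311931e+01,
       -5.42370009e-02,  1.31247917e-02,  8.39852032e-05]), 'ee_pos': array([ 0.19660886, -0.64517619,  0.22179415]), 'ee_rot': array([-7.81455040e-04,  9.89077607e-01,  1.47393507e-01, -1.76495441e-04]), 'ft_force': array([-0.15776509,  0.01050117,  0.61856367]), 'moment': array([-0.03280011,  0.00698426,  0.02915533]), 'grip_force': 0.0, 'finger_gap': 1.0020047617557435}
[[-0.095  0.826 -0.556  1.129]
 [ 0.995  0.085 -0.045  0.115]
 [ 0.01  -0.558 -0.83   0.923]
 [ 0.     0.     0.     1.   ]]
[[-0.688 -0.51   0.517  0.104]
 [-0.726  0.463 -0.509  0.555]
 [ 0.02  -0.725 -0.688  0.759]
 [ 0.     0.     0.     1.   ]]
```

View pics/s1.png

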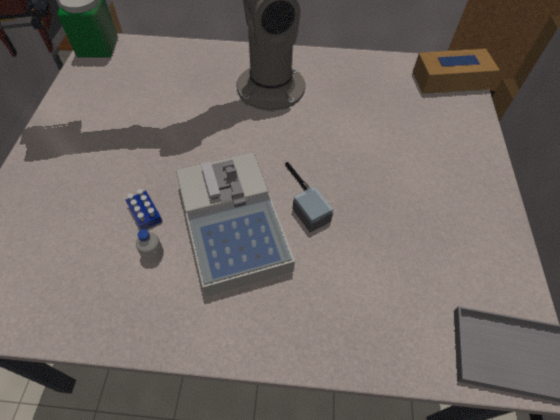

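View pics/d1.png

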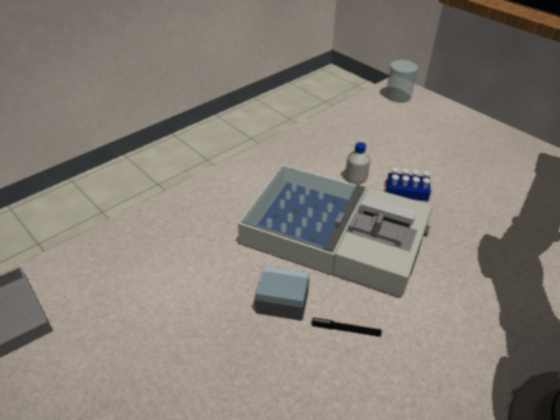

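The scene view shows the shaker with its front (S −x) towards the robot. Its corners are near (178,168), (257,155), (291,264) and (204,285). The catch bar is at about (210,182) and the tab at about (230,172). In the side view, the bystanders are beside the shaker and clear of the lock.

Run:
```python
from h import *
for n,u,v in [('FL',178,168),('FR',257,155),('RR',291,264),('RL',204,285),]:
    print(n,pt('s1',u,v,.07).round(4),pt('s1',u,v).round(4))
for u,v in [(210,182),(230,172),(234,195),(145,238),(140,208),(312,200),(296,175)]: print(u,v,pt('s1',u,v).round(4))
c=eyes.camera_params('wrist');s=robot.state()
T=np.array(c['extrinsics']);print(T.round(3),c['camera_matrix'])
```

```text
FL [ 0.4469 -0.2058  0.07  ] [ 0.3903 -0.2325 -0.0008]
FR [0.3784 0.0009 0.07  ] [ 0.3163 -0.0085 -0.0005]
RR [0.7028 0.1196 0.07  ] [0.6947 0.1197 0.0537]
RL [ 0.7744 -0.0707  0.07  ] [ 0.7718 -0.0721  0.0637]
210 182 [ 0.5045 -0.1043  0.0957]
230 172 [ 0.4789 -0.0554  0.111 ]
234 195 [ 0.5304 -0.0392  0.0836]
145 238 [ 0.683  -0.2243  0.0959]
140 208 [ 0.5691 -0.2825  0.045 ]
312 200 [0.5104 0.1602 0.0624]
296 175 [0.3892 0.1133 0.0096]
[[ 0.291 -0.927 -0.236  0.261]
 [-0.957 -0.282 -0.071 -0.626]
 [-0.001  0.247 -0.969  0.383]
 [ 0.     0.     0.     1.   ]] [[298.10873754   0.         277.16183066]
 [  0.         298.10873754 201.91380093]
 [  0.           0.           1.        ]]
```

Emit:
apply_moves --deltas '[{"delta_pos":[0.417,-0.464,-0.02],"turn":[0,0,0],"hand":70},{"delta_pos":[0.417,-0.464,-0.02],"turn":[0,0,0],"hand":50},{"delta_pos":[0.417,-0.464,-0.02],"turn":[0,0,0],"hand":50},{"delta_pos":[0.417,-0.464,-0.02],"turn":[0,0,0],"hand":50},{"delta_pos":[0.417,-0.464,-0.02],"turn":[0,0,0],"hand":50},{"delta_pos":[0.417,-0.464,-0.02],"turn":[0,0,0],"hand":50},{"delta_pos":[0.417,-0.464,-0.02],"turn":[0,0,0],"hand":50},{"delta_pos":[0.417,-0.464,-0.02],"turn":[0,0,0],"hand":50},{"delta_pos":[0.417,-0.464,-0.02],"turn":[0,0,0],"hand":50},{"delta_pos":[0.417,-0.464,-0.02],"turn":[0,0,0],"hand":50}]'

```text
clock: 1.35
ee_pos: [0.4607, -0.0785, 0.2427]
ee_rot: [0.0, 0.989, 0.147, 0.0]
ft_force: [1.2, -0.4, 0.1]
finger_gap: 0.499
grip_force: 0.0
```

Run:
```python
from h import *
snap('wrist','w1')
cv2.imwrite('pics/w1b.png',cv2.resize(cv2.imread('pics/w1.png'),(800,600),interpolation=cv2.INTER_CUBIC))
print(robot.state()['ee_pos'])
```

```text
[ 0.46406264 -0.06979183  0.24347232]
```

View pics/w1b.png

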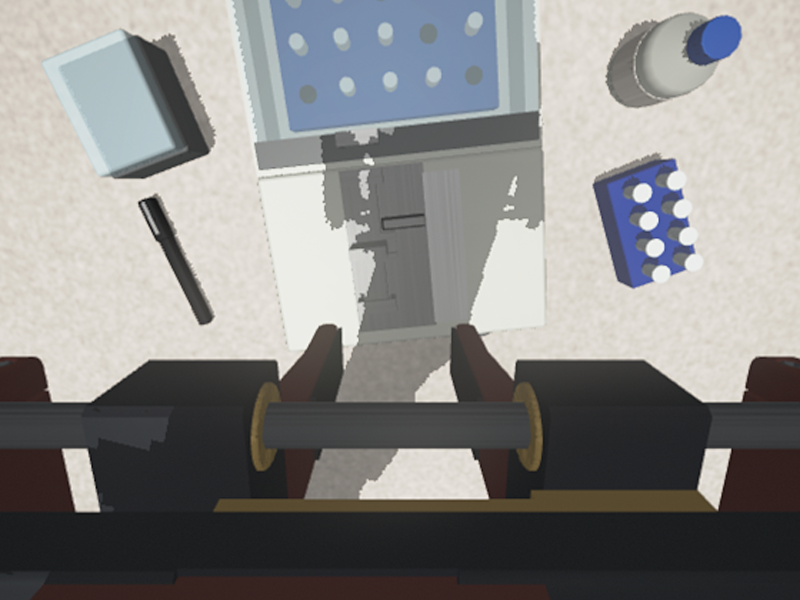

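The wrist view shows the deck at about (258–545, 150–348) in 800×600 pixels. The catch bar is at about (425–465, 168–325) and the tab and bridges, in shadow, at about (360–425, 210–300). I'll use depth for exact values.

Run:
```python
from h import *
snap('wrist','w2'); print(robot.state()['ee_pos'],robot.state()['ee_rot'])
a=np.load('w2.npz');d=a['d'];K=a['K'];T=a['T']
v,u=np.mgrid[0:420,0:560]
P=np.stack([(u-K[0,2])/K[0,0]*d,(v-K[1,2])/K[1,1]*d,d],-1)@T[:3,:3].T+T[:3,3]
np.save('P.npy',P)
c=slice(95,250),slice(165,395)
z=P[c][...,2]
hm=cv2.applyColorMap((np.clip((z-.06)/.06,0,1)*255).astype(np.uint8),cv2.COLORMAP_JET)
im=(255*(a['p'][c][:,:,::-1]/255.)**.45).astype(np.uint8)
cv2.imwrite('pics/c2.png',cv2.resize(np.vstack([im,hm]),None,fx=1.9,fy=1.9,interpolation=cv2.INTER_CUBIC))
```

```text
[ 0.46269688 -0.07341539  0.2431458 ] [-0.00107971  0.98829909  0.15251979  0.0012094 ]
```

View pics/c2.png

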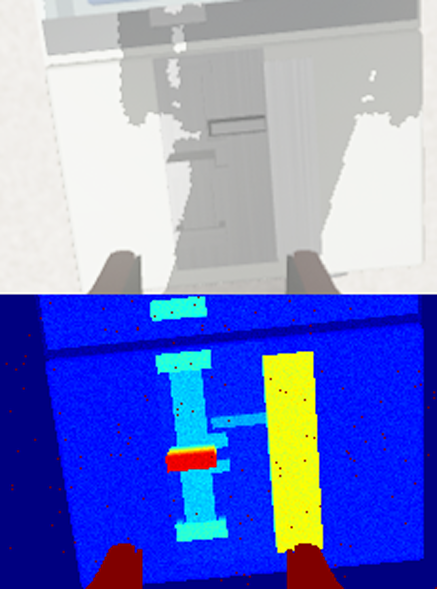

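The height map separates everything cleanly: the catch is yellow, the tab red, and the bridges cyan. The arm was still settling, so I'll repeat it settled and fit rectangles.

Emit:
apply_moves --deltas '[{"delta_pos":[0,0,0],"turn":[0,0,0],"hand":50},{"delta_pos":[0,0,0],"turn":[0,0,0],"hand":50},{"delta_pos":[0,0,0],"turn":[0,0,0],"hand":50},{"delta_pos":[0,0,0],"turn":[0,0,0],"hand":50}]'

```text
clock: 1.95
ee_pos: [0.4601, -0.0812, 0.2427]
ee_rot: [0.0, 0.989, 0.147, -0.0]
ft_force: [-0.4, 0.0, -0.4]
finger_gap: 0.499
grip_force: 0.0
```

```bash
cat > fit.py <<'E'
from h import *
s=robot.state();T=np.array(eyes.camera_params('wrist')['extrinsics'])
p,d=eyes.snapshot('wrist');K=np.array(eyes.camera_params('wrist')['camera_matrix'])
d=cv2.medianBlur(d,3)
v,u=np.mgrid[0:420,0:560]
P=np.stack([(u-K[0,2])/K[0,0]*d,(v-K[1,2])/K[1,1]*d,d],-1)@T[:3,:3].T+T[:3,3]
z=P[...,2]; box=(d>.2)&(u>165)&(u<395)&(v>95)&(v<250)
def blob(lo,hi):
    m=(box&(z>lo)&(z<hi)).astype(np.uint8)
    m=cv2.morphologyEx(m,cv2.MORPH_OPEN,np.ones((2,2)))
    n,l,st,_=cv2.connectedComponentsWithStats(m,connectivity=4)
    out=[]
    for i in np.argsort(-st[1:,4])[:4]+1:
        q=P[l==i]
        r=cv2.minAreaRect((q[:,:2]*1000).astype(np.float32))
        out.append((st[i,4],np.round(r[0],1),np.round(r[1],1),round(r[2],2),q[:,2].mean().round(4)))
    return out
print(s['ee_pos'],s['ee_rot'],s['ft_force'])
for lo,hi in [(.093,.104),(.110,.122),(.082,.0905),(.06,.075)]:
    print(lo); [print('  ',*o) for o in blob(lo,hi)]
E
python3 fit.py
```

```text
[ 0.46014851 -0.0811667   0.24265865] [ 9.41669233e-05  9.89208230e-01  1.46516442e-01 -3.67009556e-05] [-0.440125    0.01738537 -0.37443842]
0.093
   2688 [ 485.6 -112.6] [119.9  30.2] 23.04 0.0959
   10 [476.2 -52. ] [0.2 4.9] 23.89 0.1068
   8 [480.  -60.9] [0.1 3.5] 21.88 0.107
   4 [472.9 -44.2] [0.1 1.7] 19.16 0.1072
0.11
   227 [468.  -54.2] [15.7 29.8] 23.03 0.1091
0.082
   289 [519.  -35.2] [ 9.9 30. ] 22.95 0.0839
   251 [426.7 -74.2] [15.6 30.2] 22.46 0.0831
   109 [541.5 -25.5] [ 3.5 28.3] 17.9 0.0812
   6 [480.8 -63.9] [2.3 0.5] 84.71 0.0913
0.06
   21662 [466.4 -97.7] [198.4 258.2] 18.17 0.0688
```

```bash
cat >> fit.py <<'E'
print('---')
def edges(lo,hi,xr,yr,O,yaw):
    c,s_=np.cos(yaw),np.sin(yaw); q=P[box]-[*O,0]
    x=q[:,0]*c+q[:,1]*s_; y=-q[:,0]*s_+q[:,1]*c; zz=q[:,2]
    m=(zz>lo)&(zz<hi)&(x>xr[0])&(x<xr[1])&(y>yr[0])&(y<yr[1])
    return 'z',np.round(np.median(zz[m])*1e3,1),'x',np.round(np.percentile(x[m],[1,3,50,97,99])*1e3,1),'y',np.round(np.percentile(y[m],[1,3,50,97,99])*1e3,1),m.sum(),'yaw slope',np.round(np.polyfit(x[m],y[m],1)[0],4)
O=(.4931,-.0790);Y=np.radians(23.0)
E
python3 - <<'E'
exec(open('fit.py').read())
for nm,a in dict(catch=(.0925,.099,(-.09,.05),(-.05,-.005)),tab=(.106,.118,(-.05,.02),(0,.06)),br36=(.0815,.088,(.025,.055),(.005,.055)),br62=(.0815,.088,(-.075,-.045),(.005,.055)),keep=(.0815,.088,(.055,.08),(.005,.055))).items(): print(nm,*edges(*a,O,Y))
E
```

```text
[ 0.46021303 -0.0809625   0.24265545] [ 7.31804631e-05  9.89179132e-01  1.46712775e-01 -2.00691135e-05] [-0.41706986 -0.41155948  0.47583171]
0.093
   2682 [ 485.7 -112.6] [119.7  30.1] 22.97 0.0958
   14 [480.2 -62.1] [1.  6.2] 9.31 0.1049
   8 [476.3 -52.3] [0.2 3.8] 24.28 0.1059
   4 [473.2 -44.9] [0.1 1.8] 22.53 0.1068
0.11
   226 [468.  -54.1] [15.5 30.1] 23.13 0.1089
0.082
   291 [518.8 -34.7] [ 9.9 31.3] 22.87 0.0838
   246 [426.7 -74.1] [15.3 30.3] 22.65 0.083
   113 [541.5 -25.4] [ 3.6 28.4] 17.4 0.0813
0.06
   21657 [466.6 -97.4] [198.4 258.5] 18.22 0.0688
---
catch z 97.1 x [-67.7 -65.3 -10.4  38.   40. ] y [-38.1 -37.6 -25.2 -12.9 -12.4] 2685 yaw slope -0.0021
tab z 113.9 x [-12.9 -12.7  -8.5  -5.   -5. ] y [17.8 18.4 30.6 42.8 43.5] 242 yaw slope 0.0556
br36 z 85.0 x [37.2 37.4 42.  46.7 46.9] y [15.9 16.5 30.6 44.5 45.3] 291 yaw slope 0.0873
br62 z 85.1 x [-60.8 -60.6 -55.4 -50.9 -50.8] y [16.  16.7 30.5 44.8 45.4] 252 yaw slope 0.0119
keep z 85.0 x [65.  65.  66.7 69.3 69.5] y [16.3 17.2 33.3 44.9 45.4] 118 yaw slope 2.7349
```

Emit:
apply_moves --deltas '[{"delta_pos":[0,0.0085,0.02],"turn":[0,0,-0.105],"hand":49},{"delta_pos":[0,0.0085,0.05],"turn":[0,0,-0.105],"hand":49},{"delta_pos":[0,0.0085,0.08],"turn":[0,0,-0.105],"hand":49},{"delta_pos":[0,0.0085,0.1],"turn":[0,0,-0.105],"hand":49},{"delta_pos":[0,0.0085,0.115],"turn":[0,0,-0.105],"hand":49},{"delta_pos":[0,0.0085,0.12],"turn":[0,0,-0.105],"hand":49},{"delta_pos":[0,0.0085,0.12],"turn":[0,0,-0.105],"hand":49},{"delta_pos":[0,0.0085,0.12],"turn":[0,0,-0.105],"hand":49},{"delta_pos":[0,0.0085,0.12],"turn":[0,0,-0.105],"hand":49},{"delta_pos":[0,0.0085,0.12],"turn":[0,0,-0.105],"hand":49}]'

```text
clock: 3.3
ee_pos: [0.4631, -0.0885, 0.123]
ee_rot: [0.0, 0.98, 0.199, 0.0]
ft_force: [-0.1, -0.4, 1.0]
finger_gap: 0.493
grip_force: 0.0
```

```bash
cat > st.py <<'E'
from h import *
s=robot.state();w,x,y,z=s['ee_rot'];O=np.array([.4976,-.0743]);a=np.radians(22.9)
d=s['ee_pos'][:2]-O
R=np.array([[np.cos(a),np.sin(a)],[-np.sin(a),np.cos(a)]])
print('S mm',(R@d*1e3).round(2),'z',s['ee_pos'][2]*1e3,'yaw',np.degrees(2*np.arctan2(y,x)),'q',s['ee_rot'].round(4),'F S',R@s['ft_force'][:2],s['ft_force'][2],s['moment'].round(2),s['finger_gap'],s['clock'])
E
cat > v.py <<'E'
from h import *
import sys
snap('scene',sys.argv[1]+'s');snap('wrist',sys.argv[1]+'w')
a=cv2.imread(f'pics/{sys.argv[1]}s.png')[135:225,160:290];b=cv2.imread(f'pics/{sys.argv[1]}w.png')
o=np.zeros((600,800,3),np.uint8)
a=cv2.resize((255*(a/255.)**.6).astype(np.uint8),(400,277),interpolation=cv2.INTER_CUBIC);b=cv2.resize((255*(b/255.)**.6).astype(np.uint8)[60:300,120:440],(800,600))
o=np.hstack([a,cv2.resize(b,(370,277))]);cv2.imwrite(f'pics/{sys.argv[1]}.png',o)
E
python3 st.py; python3 v.py v3
```

```text
S mm [-37.26   0.37] z 123.0174537328492 yaw 22.963579916954128 q [2.000e-04 9.800e-01 1.991e-01 3.000e-04] F S [-0.22319503 -0.32350243] 1.0001125513978666 [-0.02  0.01  0.01] 0.49322547355223695 3.3
```

View pics/v3.png

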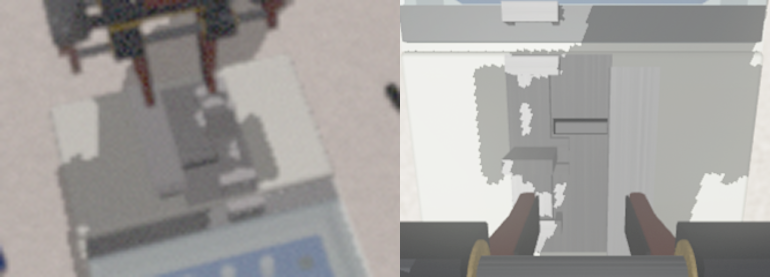

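Both fingertips line up, right on the catch and left behind the tab. Now I'll descend.

Emit:
apply_moves --deltas '[{"delta_pos":[0,0,0.012],"turn":[0,0,0],"hand":49},{"delta_pos":[0,0,0.02],"turn":[0,0,0],"hand":49},{"delta_pos":[0,0,0.024],"turn":[0,0,0],"hand":49},{"delta_pos":[0,0,0.027],"turn":[0,0,0],"hand":49},{"delta_pos":[0,0,0.03],"turn":[0,0,0],"hand":49},{"delta_pos":[0,0,0.0325],"turn":[0,0,0],"hand":49},{"delta_pos":[0,0,0.0325],"turn":[0,0,0],"hand":49},{"delta_pos":[0,0,0.0325],"turn":[0,0,0],"hand":49},{"delta_pos":[0,0,0.0325],"turn":[0,0,0],"hand":49}]'

```text
clock: 4.53
ee_pos: [0.4629, -0.0885, 0.0903]
ee_rot: [0.0, 0.98, 0.199, -0.0]
ft_force: [-2.7, -0.4, 4.2]
finger_gap: 0.491
grip_force: 2.1
```

```bash
python3 st.py
```

```text
S mm [-37.52   0.46] z 90.25707358511647 yaw 22.961162209273915 q [ 1.00e-04  9.80e-01  1.99e-01 -0.00e+00] F S [-2.62180082  0.64379782] 4.215766681809079 [-0.07  0.64 -0.11] 0.49129325395961126 4.525
```

Emit:
apply_moves --deltas '[{"delta_pos":[0.003,0,0],"turn":[0,0,0],"hand":49},{"delta_pos":[0.006,0,0],"turn":[0,0,0],"hand":49},{"delta_pos":[0.009,0,0],"turn":[0,0,0],"hand":49},{"delta_pos":[0.012,0,0],"turn":[0,0,0],"hand":49},{"delta_pos":[0.015,0,0],"turn":[0,0,0],"hand":49},{"delta_pos":[0.015,0,0],"turn":[0,0,0],"hand":49}]'

```text
clock: 5.28
ee_pos: [0.4768, -0.0829, 0.0901]
ee_rot: [0.0, 0.98, 0.199, -0.0]
ft_force: [-2.7, -2.9, 4.0]
finger_gap: 0.49
grip_force: 2.7
```

```bash
python3 st.py; python3 v.py v4
```

```text
S mm [-22.53   0.2 ] z 90.09727254079544 yaw 22.956785630685673 q [ 2.00e-04  9.80e-01  1.99e-01 -2.00e-04] F S [-3.61246832 -1.62253272] 3.970585533229962 [-0.56  0.66 -0.04] 0.4901938401205789 5.275
```

View pics/v4.png

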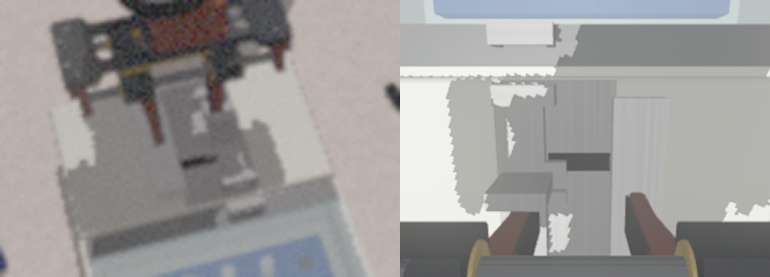

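The catch is down (its slot is now dark) and the left finger bears on the tab. I'll continue the stroke.

Emit:
apply_moves --deltas '[{"delta_pos":[0.003,0,0],"turn":[0,0,0],"hand":49},{"delta_pos":[0.006,0,0],"turn":[0,0,0],"hand":49},{"delta_pos":[0.009,0,0],"turn":[0,0,0],"hand":49},{"delta_pos":[0.012,0,0],"turn":[0,0,0],"hand":49},{"delta_pos":[0.015,0,0],"turn":[0,0,0],"hand":49},{"delta_pos":[0.018,0,0],"turn":[0,0,0],"hand":49},{"delta_pos":[0.02,0,0],"turn":[0,0,0],"hand":49},{"delta_pos":[0.02,0,0],"turn":[0,0,0],"hand":49}]'

```text
clock: 6.38
ee_pos: [0.495, -0.075, 0.0901]
ee_rot: [0.0, 0.98, 0.199, -0.0]
ft_force: [-4.0, -3.5, 3.6]
finger_gap: 0.491
grip_force: 2.8
```

```bash
python3 st.py
cat > tab.py <<'E'
exec(open('fit.py').read().replace("print(","(lambda *a:0)("))
O=(.4976,-.0743);Y=np.radians(22.9)
for nm,a in dict(catch=(.08,.102,(-.0,.05),(-.05,-.005)),tab=(.109,.118,(-.05,.04),(0,.06)),br36=(.0815,.088,(.025,.055),(.005,.055)),keep=(.0815,.088,(.055,.08),(.005,.055))).items(): print(nm,*edges(*a,O,Y))
E
python3 tab.py
```

```text
S mm [-2.64  0.31] z 90.07674312592725 yaw 22.95238693998925 q [ 1.00e-04  9.80e-01  1.99e-01 -2.00e-04] F S [-5.06129833 -1.64741537] 3.5997881180606797 [-0.8   0.69 -0.05] 0.4914192635985708 6.375
  return _methods._mean(a, axis=axis, dtype=dtype,
  ret = ret.dtype.type(ret / rcount)
Traceback (most recent call last):
  File "tab.py", line 3, in <module>
    for nm,a in dict(catch=(.08,.102,(-.0,.05),(-.05,-.005)),tab=(.109,.118,(-.05,.04),(0,.06)),br36=(.0815,.088,(.025,.055),(.005,.055)),keep=(.0815,.088,(.055,.08),(.005,.055))).items(): print(nm,*edges(*a,O,Y))
                                                                                                                                                                                                       ~~~~~^^^^^^^^
IndexError: index -1 is out of bounds for axis 0 with size 0
```

Emit:
apply_moves --deltas '[{"delta_pos":[0.002,0,0],"turn":[0,0,0],"hand":49},{"delta_pos":[0.004,0,0],"turn":[0,0,0],"hand":49},{"delta_pos":[0.006,0,0],"turn":[0,0,0],"hand":49},{"delta_pos":[0.0075,0,0],"turn":[0,0,0],"hand":49},{"delta_pos":[0.0075,0,0],"turn":[0,0,0],"hand":49}]'

```text
clock: 7.05
ee_pos: [0.5007, -0.0726, 0.09]
ee_rot: [0.0, 0.98, 0.199, -0.001]
ft_force: [-7.3, -4.4, 8.0]
finger_gap: 0.489
grip_force: 5.1
```

```bash
python3 st.py; sed -i 's/(u>165)&(u<395)&(v>95)&(v<250)/(u>130)\&(u<430)\&(v>20)\&(v<300)/' fit.py; sed -i 's/^for nm.*/for nm,a in dict(catch=(.08,.102,(.015,.05),(-.05,-.005)),tab=(.109,.118,(-.05,.04),(0,.06)),br36=(.0815,.088,(.025,.055),(.005,.055))).items():\n  try: print(nm,*edges(*a,O,Y))\n  except Exception: print(nm,"none")/' tab.py;  python3 tab.py 2>/dev/null; python3 st.py
```

```text
S mm [3.53 0.39] z 89.99818625839413 yaw 22.949827934022466 q [ 2.000e-04  9.800e-01  1.989e-01 -1.400e-03] F S [-8.4680926  -1.21462048] 7.998124628650593 [-0.98  1.51  0.08] 0.48910116954237964 7.05
catch none
tab none
br36 none
S mm [3.53 0.41] z 89.98374080243718 yaw 22.952300000882328 q [ 2.00e-04  9.80e-01  1.99e-01 -1.40e-03] F S [-7.48823373 -1.0086491 ] 7.117635657926055 [-0.9   1.43  0.13] 0.48920418951848926 7.1
```

Emit:
apply_moves --deltas '[{"delta_pos":[0.0015,0,0],"turn":[0,0,0],"hand":49},{"delta_pos":[0.003,0,0],"turn":[0,0,0],"hand":49},{"delta_pos":[0.003,0,0],"turn":[0,0,0],"hand":49},{"delta_pos":[0.003,0,0],"turn":[0,0,0],"hand":49}]'

```text
clock: 7.6
ee_pos: [0.5008, -0.0725, 0.0896]
ee_rot: [0.0, 0.98, 0.199, -0.004]
ft_force: [-13.6, -6.9, 12.5]
finger_gap: 0.493
grip_force: 8.6
```

```bash
python3 st.py; python3 v.py v5
```

```text
S mm [3.62 0.41] z 89.61253032104528 yaw 22.920467402988372 q [ 5.000e-04  9.801e-01  1.987e-01 -4.100e-03] F S [-15.22489375  -1.02616297] 12.527545494398458 [-1.28  2.91  0.25] 0.49269183024248403 7.6
```

View pics/v5.png

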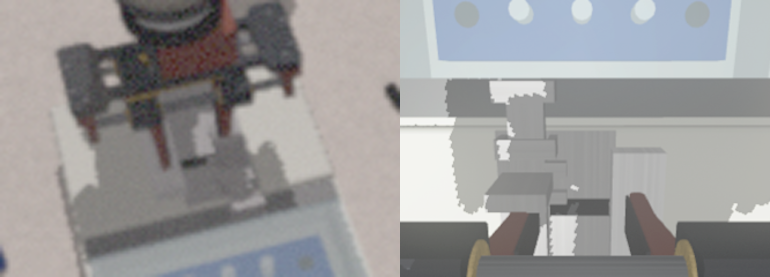

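Run:
```python
from h import *
a=np.load('v5w.npz');d=cv2.medianBlur(a['d'],3);K=a['K'];T=a['T']
v,u=np.mgrid[0:420,0:560]
P=np.stack([(u-K[0,2])/K[0,0]*d,(v-K[1,2])/K[1,1]*d,d],-1)@T[:3,:3].T+T[:3,3]
c,s=np.cos(np.radians(22.9)),np.sin(np.radians(22.9));q=P-[.4976,-.0743,0]
X=q[...,0]*c+q[...,1]*s;Y=-q[...,0]*s+q[...,1]*c;Z=q[...,2]
for y0 in (.018,.028,-.028):
    m=(abs(Y-y0)<.002)&(X>0)&(X<.09)&(d>.1)
    b=np.round(X[m]*1e3/3).astype(int)*3
    print(y0,[(int(k),round(float(np.median(Z[m][b==k])*1e3),1)) for k in np.unique(b)])
```

```text
0.018 [(0, 71.2), (6, 80.4), (9, 80.5), (12, 80.3), (15, 114.1), (18, 114.2), (21, 114.1), (24, 97.9), (27, 80.1), (30, 80.2), (33, 85.0), (36, 85.1), (39, 85.2), (42, 73.0), (45, 66.6), (48, 63.4), (51, 69.7), (54, 69.7), (57, 69.9), (60, 85.0), (63, 85.0), (66, 85.0), (69, 69.8), (72, 69.3), (75, 69.2), (78, 69.0), (81, 69.0), (84, 69.0), (87, 69.0), (90, 69.1)]
0.028 [(15, 135.3), (18, 114.2), (21, 114.0), (24, 97.0), (27, 80.3), (30, 80.7), (33, 85.1), (36, 85.2), (39, 85.0), (42, 80.4), (45, 80.1), (48, 80.1), (51, 80.1), (54, 80.2), (57, 80.2), (60, 85.2), (63, 85.2), (66, 85.1), (69, 69.7), (72, 69.3), (75, 69.1), (78, 69.1), (81, 69.1), (84, 69.0), (87, 69.1), (90, 68.9)]
-0.028 [(15, 128.6), (18, 88.5), (21, 88.4), (24, 88.3), (27, 88.5), (30, 88.1), (33, 88.5), (36, 75.6), (39, 69.3), (42, 69.0), (45, 65.6), (48, 63.2), (51, 69.4), (54, 69.5), (57, 69.4), (60, 69.6), (63, 69.2), (66, 69.3), (69, 69.1), (72, 69.1), (75, 69.2), (78, 69.0), (81, 69.3), (84, 69.2), (87, 69.1), (90, 69.3)]
```

The tab spans x = 15 to 23 mm, so the bolt is home, and the catch is still about 9 mm down. I'll relax the push and lift straight up.

Emit:
apply_moves --deltas '[{"delta_pos":[-0.002,0,0],"turn":[0,0,0],"hand":49},{"delta_pos":[-0.0035,0,0],"turn":[0,0,0],"hand":49},{"delta_pos":[-0.0035,0,-0.003],"turn":[0,0,0],"hand":49},{"delta_pos":[-0.0035,0,-0.007],"turn":[0,0,0],"hand":49},{"delta_pos":[-0.0035,0,-0.012],"turn":[0,0,0],"hand":49},{"delta_pos":[-0.004,0,-0.02],"turn":[0,0,0],"hand":49},{"delta_pos":[-0.008,0,-0.04],"turn":[0,0,0],"hand":49},{"delta_pos":[-0.02,0,-0.08],"turn":[0,0,0],"hand":49},{"delta_pos":[-0.04,0,-0.11],"turn":[0,0,0],"hand":49},{"delta_pos":[-0.04,0,-0.12],"turn":[0,0,0],"hand":49}]'

```text
clock: 8.95
ee_pos: [0.4697, -0.0862, 0.2128]
ee_rot: [0.001, 0.98, 0.199, 0.003]
ft_force: [-0.5, 0.2, -0.0]
finger_gap: 0.49
grip_force: 0.0
```

Emit:
apply_moves --deltas '[{"delta_pos":[0,0,0],"turn":[0,0,0],"hand":49},{"delta_pos":[0,0,0],"turn":[0,0,0],"hand":49},{"delta_pos":[0,0,0],"turn":[0,0,0],"hand":49},{"delta_pos":[0,0,0],"turn":[0,0,0],"hand":49},{"delta_pos":[0,0,0],"turn":[0,0,0],"hand":49}]'

```text
clock: 9.57
ee_pos: [0.4679, -0.0862, 0.2098]
ee_rot: [-0.0, 0.98, 0.199, -0.0]
ft_force: [0.3, -0.5, 0.3]
finger_gap: 0.489
grip_force: 0.0
```

```bash
python3 st.py; python3 tab.py; python3 v.py v6
```

```text
S mm [-31.99   0.61] z 209.78941007758627 yaw 22.967172023396337 q [-2.000e-04  9.800e-01  1.991e-01 -3.000e-04] F S [ 0.08717657 -0.56860247] 0.27568366951331047 [ 0.04 -0.   -0.05] 0.4891776236083367 9.575
catch z 97.1 x [15.7 15.7 25.4 35.  35. ] y [-40.5 -40.  -27.3 -14.8 -14.8] 684 yaw slope 0.0028
tab z 114.0 x [15.1 15.1 18.9 22.7 22.7] y [15.2 16.  27.9 40.  40.8] 306 yaw slope -0.0299
br36 z 85.0 x [31.3 31.3 35.9 40.4 40.4] y [13.8 14.7 28.2 41.8 42.7] 348 yaw slope -0.0267
```

View pics/v6.png

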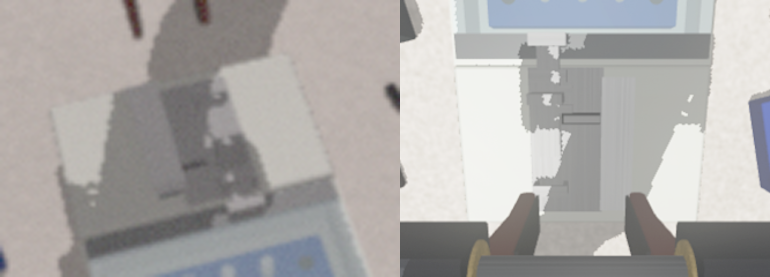

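The catch is fully back up: it measures 97.1 mm, the same as before the press. The bolt is home with the tab at x = 15 to 23 mm, and the robot is clear.

```bash
python3 -c "
from plant import ticket
print(ticket.close_job())"
```

```text
the job is handed in; nothing more can be done
None
```

The cover is locked and the job handed in: the bolt is fully home under the keeper, the catch has sprung back up to its starting height, and the arm is clear of everything.

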